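Stand the fallen glue bottle up in its caddy and close the keeper bar

TASK

One glue bottle has fallen over in the deep wooden glue caddy. Tip it upright inside the caddy, its foot kept low down between the walls rather than lifted out, and stand it in the free bay, close against the end wall beside the bottle that still stands. Then swing the steel keeper bar shut across the front of both bottles, leaving both standing upright.

Things in the scene. Friction and masses are not known exactly. Their poses are not given: they have to be found in the camera images.
- caddy: deep open-topped plywood caddy, fixed, 266 mm long (x) x 238 wide (y) x 106 high, walls and floor 9 mm. Origin: centre of the underside; x points to the end with the bays (away from the robot), z up. Inner floor at z 9 mm, inner end walls at x +-124, inner side walls at y +-110. End walls have a hand slot 70 mm wide, z 62 to 86. Keep the wrist clear of the tall fixed post to its right
- divider_top (a point): centre of the top of the low divider between the two bays (one bay at the caddy's +y, one at -y; which is free varies): 6 mm thick, 60 mm long from the bay end wall, top 69 mm above the bench; at x 94, y 0 in the caddy's frame
- fallen_bottle: white glue bottle, 0.34 kg, lying in the caddy before the free bay, foot to the bay end, nozzle to the robot. Origin: centre of the foot; z to the nozzle. 185 mm long: body 62 mm dia. to z 85, shoulder to 112, collar 38 to 126, conical nozzle 21 at 132 to 7 at 184; mass centre z 60. Held at 20 N by the nozzle at z 150 (tips clear of the collar) it swings in the pads by its own weight
- standing_bottle: a like white glue bottle, 192 mm tall, same body and collar, standing upright in the other bay. Origin: centre of its underside; z towards the nozzle
- keeper_bar (a joint): swing of the flat steel keeper bar (rad) about the vertical keeper_pivot. 0: shut, straight across the caddy in front of the bottles' shoulders, free end on the +y wall. 1.57: open, on the -y wall, pointing to the robot. Grows as it opens; stops at 0 and 1.85; light friction holds it (0.5 N at the knob)
- keeper_pivot (a point): pivot of the keeper bar, on top of the caddy's -y side wall (x 52, y -114.5, z 106 mm in its frame). Bar 14 mm wide, 4 thick, underside 107 mm above the bench. A bottle standing upright clears it when its axis is over 85 mm from the caddy's origin along x (93 when touching the end wall)
- keeper_knob (a point): middle of the upright turned wooden knob on the free end of the keeper bar, 229 mm from the pivot: 12 mm dia. at the foot, 18 at its thickest, 29 mm tall, from 112 to 141 mm above the bench. The point is 128 mm above the bench. Tall fixed post near the pivot: world x 0.57 to 0.66 m, y 0.17 to 0.20 m, 1.5 m high

How it is judged:
By the outcome, as a careful person would: the job done as asked, in the order asked, and still so for the second after the job is handed in, with the robot touching nothing.
It also fails if it takes over 69 s, if anything falls off the work surface, if the arm or the gripper's body presses on something with over 40 N, if the wrist force passes 120 N, or if a joint passes its speed limit or range.

ROBOT

A 6-joint arm with a two-finger parallel gripper is mounted at the origin on a cart in front of the work surface, level with it; the furniture and walls round the work are solid. World frame = base frame: x ahead of the robot, y to its left, z up, the work surface at z = 0. Lengths are in m, angles in rad, forces in N, time in s.
With the tool pointing down it reaches from about 0.35 to 0.775 m from the base axis. Payload 5.5 kg.
Tool frame: the origin (TCP) lies between the finger pads; the fingertips stand 22 mm ahead of it and the grasp point (between the pads) lies 3 mm ahead of it; z points along the fingers, y is the line along which they close (so a half turn about z gives the same grasp; the last joint's range is limited). The gripper opens to 85 mm and grips with 20 to 120 N. Pads are 22 mm wide; open, the fingers measure 114 mm over their backs; the gripper's body (76 mm by 85 mm) begins 54 mm behind the grasp point. The pads swing forward as they close: fully open they stand 13 mm farther back than shut.
Start: joints at [0.99, 0.313, 0.046, 1.304, 0, 1.431], TCP at [0.245, 0.52, 0.253] pointing down, gripper open.
Joint ranges: [-2.76, 2.76], [-0.86, 1.69], [-1.03, 1.26], [-2.2, 2.34], [-1.47, 1.5], [-3.14, 3.14]. Speed limits (rad/s): [2.57, 2.57, 3.14, 3.14, 3.14, 3.14].

INTERFACE

Orientations are given as a unit quaternion [w, x, y, z].
In Python, from workcell import env gives the robot as it stands.
- The arm moves only by the shell command python3 nudge.py [OPENING] [FORCE], which reads ROWS from standard input. ROWS is a JSON object with one list for each field, all of the same length, 1 to 8, a row being the entries at one place: dx, dy, dz (the shift in units of 5 mm), rx, ry, rz (a rotation vector in units of 0.2 rad); each row is the pose to reach, as a shift and turn from the pose commanded when the command began, along the tool's axes at that moment; what a row does not reach only later rows make up. A row lasts 1/8 s, in which the tool goes at most 0.0625 m and 0.188 rad, less where a joint would pass 70% of its speed; a pose out of reach is approached as far as the arm can. OPENING is the finger opening in m, set as the command begins (- or left out keeps the last). The fingers move at their own pace and stop on an object; FORCE is the grip in N (left out, the last holds). Time passes only in rows, so rows that do not move let the fingers close. It prints the time, the measured TCP pose, the force, the opening and the grip force at its end. Input that does not fit is refused with a message, and nothing moves.
- env.get_state(): the state, without advancing time (a new reading comes with each control period).
- env.read_camera(name): name is "scene" or "top" or "wrist"; returns a dict with "image" (420x560x3 uint8, red, green, blue), "K" (3x3 intrinsics, pixels), "R" (3x3) and "t" (3): a world point X has camera coordinates R X + t. Camera axes: x right, y down, z forward; pixel columns grow to the right and rows downward; lengths in m; the calibration is good to about 2 mm. The wrist camera is an equidistant fisheye: a pixel r from the principal point sees the ray r / f radians off the axis. A picture is of the moment at which its call begins. There is no depth.
- env.hand_in(): hands the job in; it is judged then, once.
The state is a dict: "clock": time; "joint_pos": joint angles; "qvel": joint speeds; "tau": joint torques, N m; "tcp_pos": TCP position; "orientation": TCP orientation; "wrist_force": force on the tool from outside, world axes, zero at the start; "ft_torque": the same for the moment, N m; "finger_gap": finger opening in m; "grip_force": force on a finger pad.
Only numpy, scipy, OpenCV 4.12 (cv2) and the standard library are available. Lean on these libraries where they do the work, as an engineer would, in place of code of your own. Each camera call takes 0.05 s, during which the arm holds its last target. There are 200 camera calls.

## Working session

There is one attempt and no reset: what is moved stays moved. The work goes in short steps, Python scripts to look and compute and a shell command to move; the robot and the scene stay as the last step left them, time stands still between calls to the robot, and variables do not carry over. Pictures are saved under pics/ and viewed, at most 14 in all, crops included, and the job is handed in when it is done.

```bash
ls; mkdir -p pics
python3 - <<'E'
from workcell import env
import cv2,numpy as np
s=env.get_state(); print({k:np.round(v,3) for k,v in s.items()})
ims=[]
for n in ("scene","top"):
    c=env.read_camera(n); cv2.imwrite(f"pics/{n}0.png",cv2.resize(c["image"][:,:,::-1],(784,588),interpolation=cv2.INTER_CUBIC)); print(n,c["K"].round(1).tolist(),c["R"].round(3).tolist(),c["t"].round(3).tolist())
E
```

```text
nudge.py
pics
workcell.py
{'clock': np.float64(0.0), 'joint_pos': array([0.99 , 0.314, 0.045, 1.304, 0.   , 1.431]), 'qvel': array([ 0.   , -0.001,  0.001,  0.   ,  0.   , -0.   ]), 'tau': array([-3.0000e-03, -4.8063e+01,  2.9853e+01,  1.9000e-02, -0.0000e+00,
        0.0000e+00]), 'tcp_pos': array([0.245, 0.52 , 0.252]), 'orientation': array([-0.   ,  0.219,  0.976, -0.001]), 'wrist_force': array([ 0.227, -0.073, -0.877]), 'ft_torque': array([-0.014, -0.014,  0.071]), 'grip_force': np.float64(0.0), 'finger_gap': np.float64(0.086)}
scene [[422.2, 0.0, 284.3], [0.0, 422.2, 210.4], [0.0, 0.0, 1.0]] [[0.555, -0.832, -0.02], [-0.507, -0.319, -0.801], [0.66, 0.455, -0.598]] [-0.013, 0.472, 0.394]
top [[480.7, 0.0, 272.4], [0.0, 480.7, 219.1], [0.0, 0.0, 1.0]] [[0.01, -0.999, -0.037], [-0.992, -0.005, -0.125], [0.125, 0.038, -0.991]] [0.387, 0.562, 0.885]
```
View pics/scene0.png

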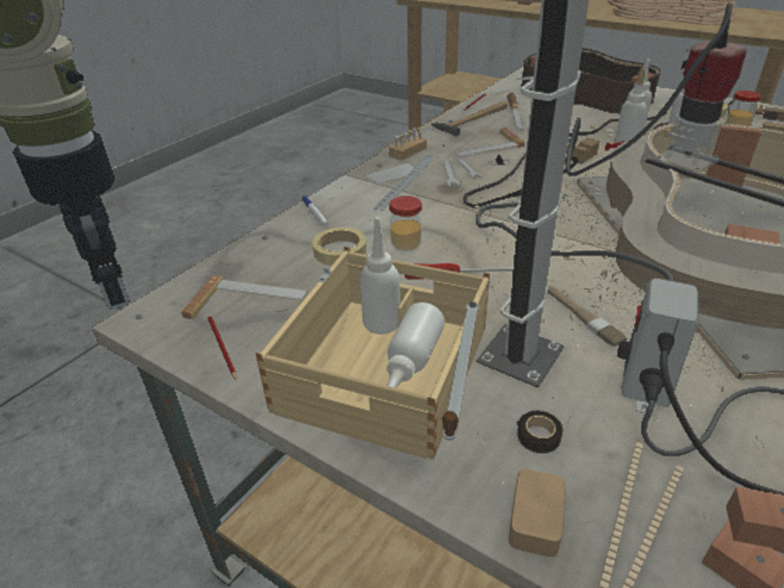

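View pics/top0.png

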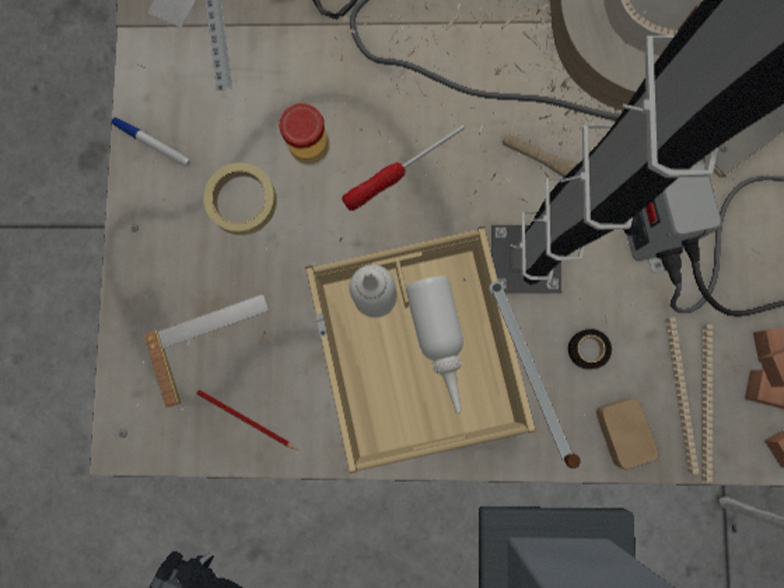

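Create h.py:
```python
from workcell import env
import numpy as np,cv2
def back(c,uv,z,s=1.0):
    "pixel (in picture enlarged s) -> world point at height z"
    u=(np.array(uv,float)+.5)/s-.5
    d=c["R"].T@np.linalg.inv(c["K"])@np.array([*u,1.]); o=-c["R"].T@c["t"]
    return o+d*(z-o[2])/d[2]
def crop(c,box,name):
    x0,y0,x1,y1=box; k=c["image"][y0:y1,x0:x1,::-1]; s=min(800/(x1-x0),600/(y1-y0))
    cv2.imwrite(f"pics/{name}.png",cv2.resize(k,None,fx=s,fy=s,interpolation=cv2.INTER_CUBIC)); print(name,"scale",s)
```

Run:
```python
from h import *
c=env.read_camera("top")
P=lambda u,v,z:back(c,(u,v),z,1.4).round(4)
for n,u,v,z in [("FL",308,268,.106),("FR",484,230,.106),("NR",533,430,.106),("NL",352,469,.106),("pivot",497,288,.111),("knob",572,461,.138),("noztip",459,411,.040),("bottlefoot",430,280,.04),("collar",447,362,.04),("stand",370,280,.2),("divend",407,304,.069),("divfar",399,262,.069)]: print(n,P(u,v,z))
crop(c,(210,155,430,340),"topcrop")
```

```text
FL [0.6013 0.4849 0.106 ]
FR [0.6519 0.2572 0.106 ]
NR [0.3976 0.1989 0.106 ]
NL [0.347  0.4237 0.106 ]
pivot [0.5753 0.242  0.111 ]
knob [0.3635 0.1594 0.138 ]
noztip [0.4182 0.2854 0.04  ]
bottlefoot [0.5972 0.3246 0.04  ]
collar [0.484  0.3014 0.04  ]
stand [0.5701 0.3989 0.2   ]
divend [0.5597 0.3562 0.069 ]
divfar [0.6167 0.3673 0.069 ]
topcrop scale 3.2432432432432434
```

View pics/topcrop.png

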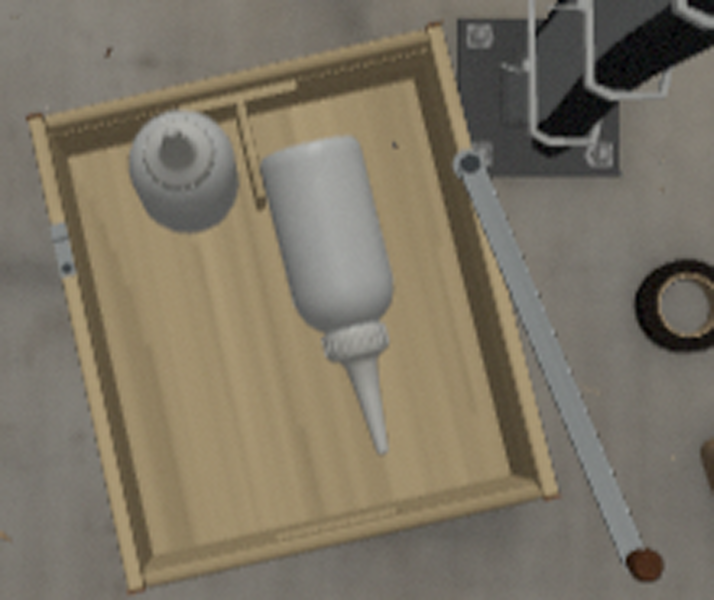

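```bash
cat >> h.py <<'E'
from scipy.spatial.transform import Rotation as Ro, Rotation
def pose():
    s=env.get_state(); w,x,y,z=s["orientation"]; return s["tcp_pos"],Ro.from_quat([x,y,z,w])
def down(deg):
    "tool pointing down, closing line at deg from world x"
    a=np.radians(deg); y=np.array([np.cos(a),np.sin(a),0]); z=np.array([0,0,-1.]); return Ro.from_matrix(np.c_[np.cross(y,z),y,z])
def go(grasp,R):
    "row that brings the grasp point (3 mm ahead of TCP) to grasp with tool orientation R"
    p,R0=pose(); t=np.array(grasp)-R.apply([0,0,.003])
    print("row",R0.inv().apply(t-p).round(4).tolist(),(R0.inv()*R).as_rotvec().round(3).tolist())
C=np.array([.4995,.3412]); YAW=None
def caddy(x,y,z=0):
    c,s=np.cos(YAW),np.sin(YAW); return np.array([C[0]+c*x-s*y,C[1]+s*x+c*y,z])
E
python3 - <<'E'
import h; from h import *
c=env.read_camera("top"); S=800/220*0+600/185
P=lambda u,v,z:back(c,(u/S+210,v/S+155),z)
q=np.array([P(*k,.106)[:2] for k in [(40,118),(438,27),(555,492),(138,588)]])
m=np.array([[133,119],[133,-119],[-133,-119],[-133,119]])/1e3
C=q.mean(0); A=(q-C); yaw=np.arctan2((m[:,0]*A[:,1]-m[:,1]*A[:,0]).sum(),(m*A).sum())
h.C=C;h.YAW=yaw; print("C",C,"yaw",yaw,"res mm",[(1e3*(caddy(*a)[:2]-b)).round(1).tolist() for a,b in zip(m,q)])
def inv(p): d=p[:2]-C; c_,s=np.cos(yaw),np.sin(yaw); return (1e3*np.array([c_*d[0]+s*d[1],-s*d[0]+c_*d[1]])).round(1)
f,t=P(308,142,.04),P(383,452,.04); k=P(357,342,.04); st=P(180,150,.201-.01)
print("foot",f,inv(f),"tip",t,inv(t),"collar",inv(k),"len",np.linalg.norm(f-t))
pv,kn=P(470,163,.111),P(646,565,.136); print("pivot",inv(pv),"knob",inv(kn),kn,np.linalg.norm((kn-pv)[:2]),"stand",inv(st))
a=(f-t)/np.linalg.norm(f-t); g=t+a*.035; ang=np.degrees(np.arctan2(a[1],a[0]))+90
print("grasp",g,ang,"end",caddy(.09,-.043)); go([g[0],g[1],.2],down(ang))
E
sed -i "s/YAW=None/YAW=0.0/" h.py
```

```text
C [0.49932011 0.33944766] yaw 0.23050718790295105 res mm [[0.5, 5.4], [2.6, -4.1], [-1.1, -4.7], [-1.9, 3.4]]
foot [0.5992547  0.32851978 0.04      ] [ 94.8 -33.5] tip [0.41645162 0.28467464 0.04      ] [-93.2 -34.4] collar [-27.7 -34.4] len 0.18798765995793454
pivot [  52.2 -112.5] knob [-174.  -145.8] [0.36325157 0.15770297 0.136     ] 0.2286490573365022 stand [81.3 40.2]
grasp [0.45048634 0.29283783 0.04      ] 103.48755307304766 end [0.59676393 0.3181474  0.        ]
row [-0.2825, -0.1176, 0.0498] [-0.001, -0.001, -0.676]
```

Units first: shifts go in units of 5 mm and turns go in units of 0.2 rad. So -0.2825 m is -56.5, 0.045 m is 9, -0.676 rad is -3.38.

```bash
sed -i "s/^C=.*/C=np.array([.4988,.3414]); YAW=.2305/" h.py
echo '{"dx":[-10,-20,-30,-40,-48,-56.5,-56.5,-56.5],"dy":[-4,-8,-12,-16,-20,-23.52,-23.52,-23.52],"dz":[2,4,6,8,9,9.96,9.96,9.96],"rx":[0,0,0,0,0,0,0,0],"ry":[0,0,0,0,0,0,0,0],"rz":[-0.6,-1.25,-2,-2.65,-3,-3.38,-3.38,-3.38]}' | python3 nudge.py 0.05 20
python3 - <<'E'
from h import *
go([.4505,.2928,.040],down(103.5))
c=env.read_camera("top"); crop(c,(210,155,430,340),"top2"); c=env.read_camera("wrist"); crop(c,(0,0,560,420),"wrist2")
E
```

```text
clock: 1.2
tcp_pos: [0.4503, 0.2932, 0.2033]
orientation: [-0.0, -0.117, 0.993, 0.0]
wrist_force: [-0.4, 0.1, -0.5]
finger_gap: 0.0502
grip_force: 0.0
row [-0.0002, -0.0005, 0.1603] [0.0, -0.001, -0.001]
top2 scale 3.2432432432432434
wrist2 scale 1.4285714285714286
```

View pics/wrist2.png

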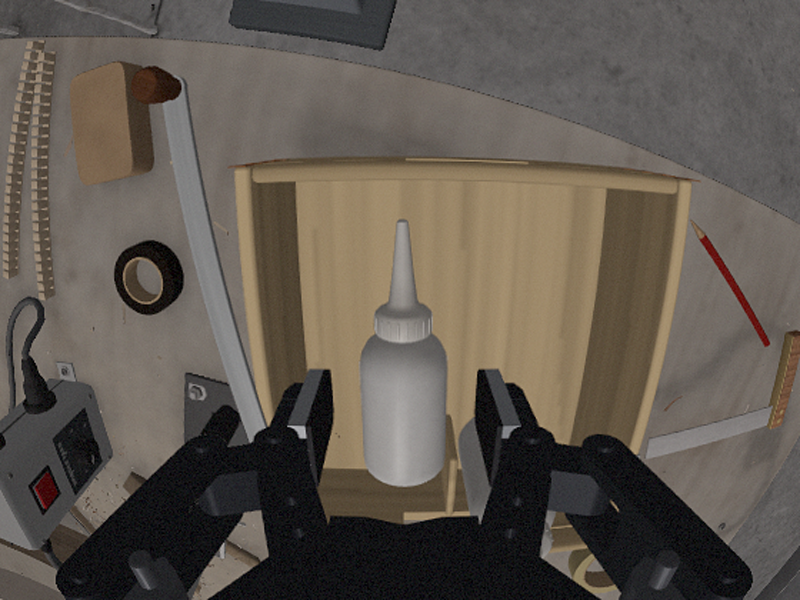

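The nozzle (tip at 402,222, collar at 403,325) lies centred between the fingers (mid-line about x 403), so I go straight down and close.

```bash
echo '{"dx":[0,0,0,0,0,0,0],"dy":[0,0,0,0,0,0,0],"dz":[10,20,26,29,31,32,32],"rx":[0,0,0,0,0,0,0],"ry":[0,0,0,0,0,0,0],"rz":[0,0,0,0,0,0,0]}' | python3 nudge.py 0.05 20
echo '{"dx":[0,0,0,0,0,0],"dy":[0,0,0,0,0,0],"dz":[0,0,0,0,0,0],"rx":[0,0,0,0,0,0],"ry":[0,0,0,0,0,0],"rz":[0,0,0,0,0,0]}' | python3 nudge.py 0.0 20
python3 - <<'E'
from h import *
c=env.read_camera("wrist"); crop(c,(140,60,420,270),"wrist3")
E
```

```text
clock: 2.17
tcp_pos: [0.4511, 0.2935, 0.0441]
orientation: [0.001, -0.117, 0.993, 0.0]
wrist_force: [0.5, -0.3, -0.4]
finger_gap: 0.0498
grip_force: 0.0
clock: 2.92
tcp_pos: [0.4509, 0.2933, 0.0436]
orientation: [0.0, -0.117, 0.993, 0.0]
wrist_force: [0.4, -0.3, 1.5]
finger_gap: 0.0173
grip_force: 19.2
wrist3 scale 2.857142857142857
```

View pics/wrist3.png

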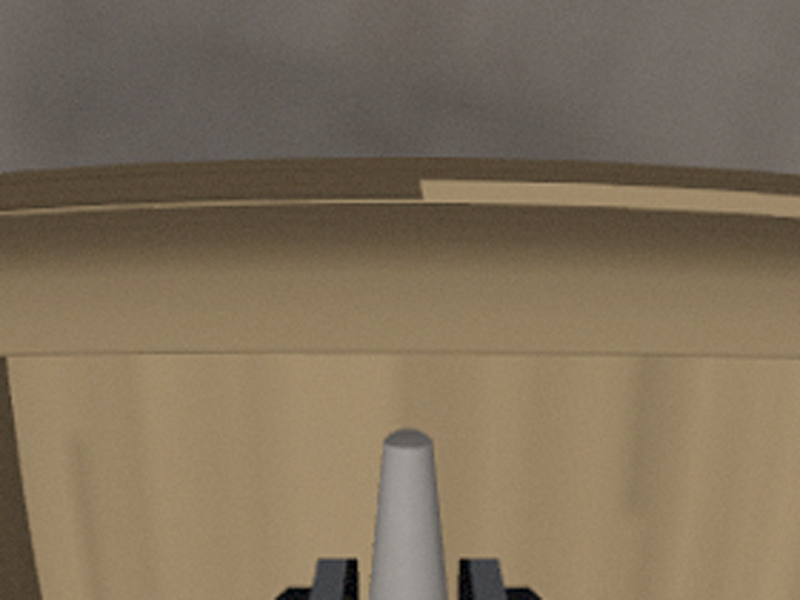

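The grip is good: nozzle tip at (407,435), pads either side of it. The opening of 17 mm means the grip is near z 150. Next I tip it up along an arc.

```bash
echo '{"dx":[-0.6,-1.6,-2.8,-4.4,-6,-8,-10,-12.4],"dy":[0,0,0,-0.4,-0.6,-0.8,-1,-1.2],"dz":[-3.8,-7.6,-11,-14.2,-17,-19.4,-21.4,-23.2],"rx":[0,0,0,0,0,0,0,0],"ry":[0,0,0,0,0,0,0,0],"rz":[0,0,0,0,0,0,0,0]}' | python3 nudge.py
echo '{"dx":[-2.4,-4.8,-7.2,-9.6,-9.6,-9.6,-9.6,-9.6],"dy":[-0.2,-0.4,-0.6,-0.8,-0.8,-0.8,-0.8,-0.8],"dz":[-1,-2,-2.6,-3.2,-3.2,-3.2,-3.2,-3.2],"rx":[0,0,0,0,0,0,0,0],"ry":[0,0,0,0,0,0,0,0],"rz":[0,0,0,0,0,0,0,0]}' | python3 nudge.py
python3 - <<'E'
from h import *
p,_=pose(); d=p[:2]-C; print(Ro.from_euler('z',-YAW).apply([*d,0]))
a=env.read_camera("scene")["image"][120:390,170:400]; b=env.read_camera("top")["image"][140:340,200:420]
a=cv2.resize(a,(383,450)); b=cv2.resize(b,(410,373)); m=np.zeros((450,793,3),np.uint8); m[:,:383]=a; m[:373,383:]=b
cv2.imwrite("pics/mid.png",m[:,:,::-1])
E
```

```text
clock: 3.98
tcp_pos: [0.5115, 0.3015, 0.1585]
orientation: [-0.001, -0.117, 0.993, -0.0]
wrist_force: [0.4, 0.9, -3.6]
finger_gap: 0.017
grip_force: 23.1
clock: 4.97
tcp_pos: [0.5595, 0.3091, 0.1754]
orientation: [-0.0, -0.117, 0.993, -0.0]
wrist_force: [-0.2, -0.1, -3.6]
finger_gap: 0.0165
grip_force: 21.1
[ 0.05170145 -0.04534867  0.        ]
```

View pics/mid.png

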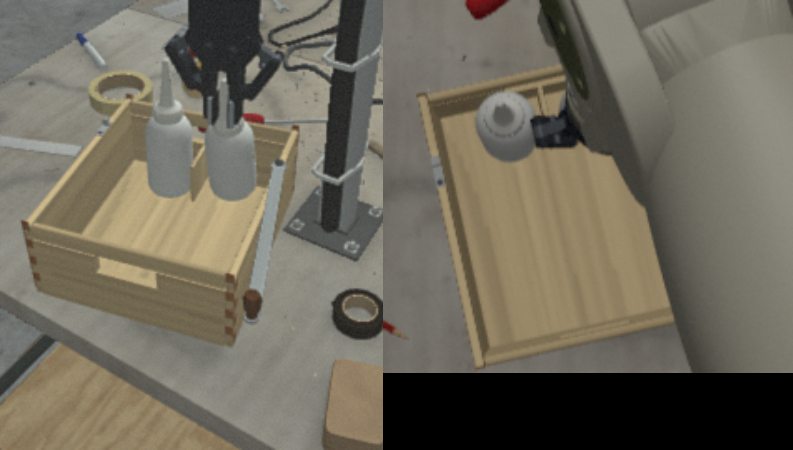

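The bottle hangs upright, its body at (232,165) in the left view, beside the divider (200,160) and ahead of the free bay. The measured weight of 3.6 N says the floor carries none of it. I move it to the end wall and watch the force.

```bash
echo '{"dx":[-1.6,-3.2,-4.8,-6,-6.8,-6.8,-6.8],"dy":[0,0,0,0,0,0,0],"dz":[0,0,0,0,0,0,0],"rx":[0,0,0,0,0,0,0],"ry":[0,0,0,0,0,0,0],"rz":[0,0,0,0,0,0,0]}' | python3 nudge.py
echo '{"dx":[-0.4,-0.8,-0.8,-0.8],"dy":[0,0,0,0],"dz":[0,0,0,0],"rx":[0,0,0,0],"ry":[0,0,0,0],"rz":[0,0,0,0]}' | python3 nudge.py
echo '{"dx":[-0.4,-0.8,-0.8,-0.8],"dy":[0,0,0,0],"dz":[0,0,0,0],"rx":[0,0,0,0],"ry":[0,0,0,0],"rz":[0,0,0,0]}' | python3 nudge.py
```

```text
clock: 5.95
tcp_pos: [0.5904, 0.3163, 0.1764]
orientation: [-0.002, -0.117, 0.993, -0.001]
wrist_force: [-10.4, -4.7, 9.8]
finger_gap: 0.0001
grip_force: 6.5
clock: 6.45
tcp_pos: [0.5942, 0.3175, 0.1773]
orientation: [-0.002, -0.118, 0.993, -0.0]
wrist_force: [-11.2, -4.1, 12.0]
finger_gap: 0.0003
grip_force: 7.9
clock: 6.95
tcp_pos: [0.5992, 0.3188, 0.1775]
orientation: [-0.001, -0.118, 0.993, 0.0]
wrist_force: [-9.3, -2.9, 10.9]
finger_gap: -0.0001
grip_force: 6.7
```

```bash
cat > mos.py <<'E'
from h import *
import sys
a=env.read_camera("scene")["image"][120:390,170:400]; b=env.read_camera("wrist")["image"]
a=cv2.resize(a,(341,400),interpolation=cv2.INTER_CUBIC); b=cv2.resize(b,(459,344)); m=np.zeros((400,800,3),np.uint8); m[:,:341]=a; m[:344,341:]=b
cv2.imwrite(f"pics/{sys.argv[1]}.png",m[:,:,::-1])
E
python3 mos.py lost
```

```text
(no output)
```

View pics/lost.png

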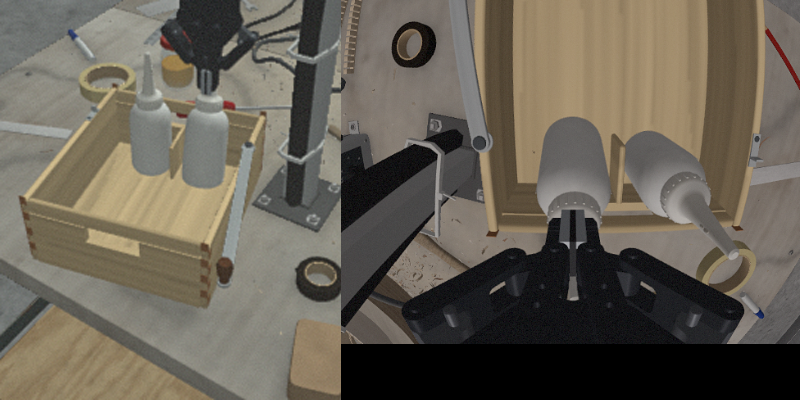

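The bottle is in the bay, body at (205,150) in the left view. The nozzle has slipped out past the pads, and the shut fingers press on it from the robot side. I back off gently and measure the bottle.

```bash
echo '{"dx":[0.4,0.8,1.2,1.6,2,2],"dy":[0,0,0,0,0,0],"dz":[0,0,0,0,0,0],"rx":[0,0,0,0,0,0],"ry":[0,0,0,0,0,0],"rz":[0,0,0,0,0,0]}' | python3 nudge.py
echo '{"dx":[0.6,1.2,2,4,6,10,10],"dy":[0,0,0,0,0,0,0],"dz":[0,0,0,0,0,0,0],"rx":[0,0,0,0,0,0,0],"ry":[0,0,0,0,0,0,0],"rz":[0,0,0,0,0,0,0]}' | python3 nudge.py
echo '{"dx":[4,10,20,28,30,30],"dy":[0,0,0,0,0,0],"dz":[-2,-4,-12,-16,-16,-16],"rx":[0,0,0,0,0,0],"ry":[0,0,0,0,0,0],"rz":[0,0,0,0,0,0]}' | python3 nudge.py
python3 - <<'E'
from h import *
a=env.read_camera("scene")["image"][120:330,190:400]; b=env.read_camera("top")["image"][150:350,200:420]
a=cv2.resize(a,(400,400),interpolation=cv2.INTER_CUBIC); b=cv2.resize(b,(400,364),interpolation=cv2.INTER_CUBIC); m=np.zeros((400,800,3),np.uint8); m[:,:400]=a; m[:364,400:]=b
cv2.imwrite("pics/after.png",m[:,:,::-1])
E
```

```text
clock: 7.8
tcp_pos: [0.5909, 0.3165, 0.1753]
orientation: [-0.0, -0.117, 0.993, -0.0]
wrist_force: [0.3, -1.1, 0.9]
finger_gap: 0.0004
grip_force: 0.2
clock: 8.68
tcp_pos: [0.5411, 0.3047, 0.176]
orientation: [-0.0, -0.118, 0.993, 0.0]
wrist_force: [0.3, 0.7, 0.3]
finger_gap: 0.0
grip_force: 0.0
clock: 9.43
tcp_pos: [0.3969, 0.2701, 0.2557]
orientation: [0.001, -0.117, 0.993, 0.0]
wrist_force: [0.8, 0.0, -0.2]
finger_gap: 0.0002
grip_force: 0.0
```

View pics/after.png

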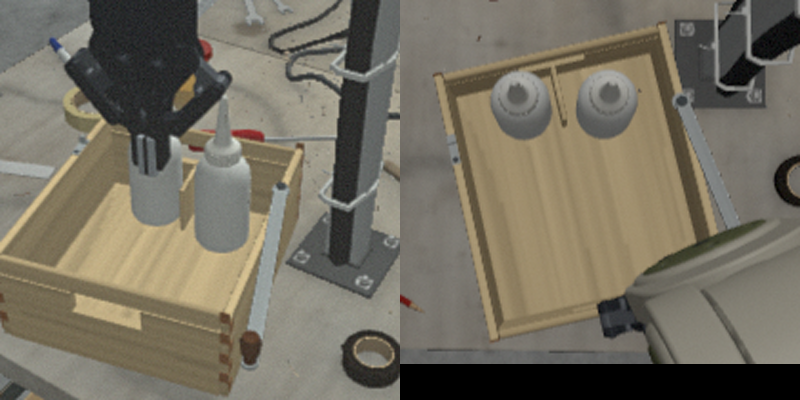

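Run:
```python
from h import *
c=env.read_camera("top"); crop(c,(215,155,365,255),"bott")
print((-c["R"].T@c["t"]).round(3))
def pj(p): q=c["K"]@(c["R"]@p+c["t"]); q=q[:2]/q[2]; return ((q-[215,155]+.5)*16/3).round(0)
t=np.linspace(0,2*np.pi,8,endpoint=False)
for n,x,y in [("A",.093,.045),("B",.075,-.045)]:
    print(n,"tip",pj(caddy(x,y,.194)),"foot front",pj(caddy(x-.031,y,.009)),"collar top front",pj(caddy(x-.019,y,.135)))
for n,p in dict(FL=(.133,.119,.106),FR=(.133,-.119,.106),innerfloorR=(.124,-.11,.009),innerfloorL=(.124,.11,.009),divfront=(.064,0,.069),divback=(.124,0,.069)).items(): print(n,pj(caddy(*p)))
```

```text
bott scale 5.333333333333333
[0.443 0.356 0.962]
A tip [241. 216.] foot front [290. 382.] collar top front [265. 304.]
B tip [543. 207.] foot front [536. 375.] collar top front [547. 296.]
FL [ 20. 197.]
FR [703.  41.]
innerfloorR [655. 132.]
innerfloorL [ 87. 261.]
divfront [406. 329.]
divback [368. 166.]
```

View pics/bott.png

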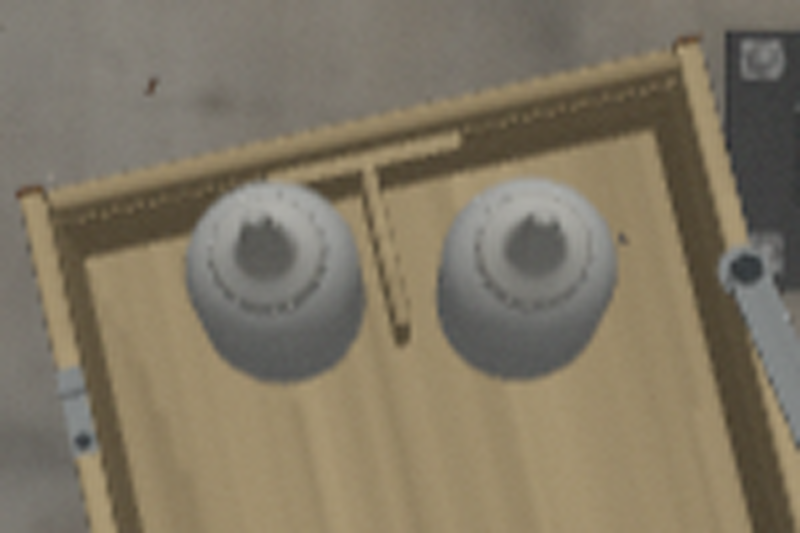

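Both stand upright, A with foot front at (285,382) and B at (522,382). Against the projections, A is at the end wall (x' 93 mm), but B is only at about x' 72, y' -42. It has to go about 20 mm further, so I push it low on the body with a tilted tool.

```bash
python3 - <<'E'
from h import *
R=down(90+np.degrees(YAW))*Ro.from_rotvec([0,-.611,0])
for x,z in [(.0,.17),(.012,.032)]:
    E=caddy(x,-.042,z); go(E-R.apply([0,0,.019]),R)
E
echo '{"dx":[0,0,0,0,0],"dy":[0,0,0,0,0],"dz":[0,0,0,0,0],"rx":[0,0,0,0,0],"ry":[-0.75,-1.5,-2.25,-3.055,-3.055],"rz":[0,0,0,0,0]}' | python3 nudge.py 0.025
python3 - <<'E'
from h import *
R=down(90+np.degrees(YAW))*Ro.from_rotvec([0,-.611,0])
for x,z in [(.0,.17),(.012,.032),(.045,.032)]:
    E=caddy(x,-.042,z); go(E-R.apply([0,0,.019]),R)
E
```

```text
row [-0.1023, 0.0039, 0.0666] [0.001, -0.612, 0.004]
row [-0.1144, 0.0039, 0.2046] [0.001, -0.612, 0.004]
clock: 10.2
tcp_pos: [0.3923, 0.268, 0.2503]
orientation: [0.295, -0.113, 0.948, 0.034]
wrist_force: [0.4, -0.2, 0.1]
finger_gap: 0.0252
grip_force: 0.0
row [-0.0535, 0.0046, 0.1124] [0.002, -0.009, 0.006]
row [0.0148, 0.0049, 0.2329] [0.002, -0.009, 0.006]
row [-0.0124, 0.0047, 0.2516] [0.002, -0.009, 0.006]
```

Converted, 0.233 m is 46.6, 0.22 m is 44.

```bash
echo '{"dx":[-5.4,-10.7,-8,-4.6,-1,1.4,2.96,2.96],"dy":[0.4,1,1,1,1,1,1,1],"dz":[11,22.4,28,34,40,44,46.6,46.6],"rx":[0,0,0,0,0,0,0,0],"ry":[0,0,0,0,0,0,0,0],"rz":[0,0,0,0,0,0,0,0]}' | python3 nudge.py
echo '{"dx":[-1.2,-2.4,-3.6,-3.6],"dy":[0,0,0,0],"dz":[0.8,1.6,2.4,2.4],"rx":[0,0,0,0],"ry":[0,0,0,0],"rz":[0,0,0,0]}' | python3 nudge.py
```

```text
clock: 11.2
tcp_pos: [0.5157, 0.3034, 0.0543]
orientation: [0.297, -0.112, 0.948, 0.035]
wrist_force: [-0.6, -0.4, 0.5]
finger_gap: 0.0249
grip_force: 0.0
clock: 11.7
tcp_pos: [0.5355, 0.3084, 0.0574]
orientation: [0.299, -0.112, 0.947, 0.035]
wrist_force: [0.5, 0.0, 0.5]
finger_gap: 0.025
grip_force: 0.0
```

```bash
echo '{"dx":[-0.6,-1.2,-1.6,-1.6],"dy":[0,0,0,0],"dz":[0.4,0.8,1.2,1.2],"rx":[0,0,0,0],"ry":[0,0,0,0],"rz":[0,0,0,0]}' | python3 nudge.py
echo '{"dx":[-0.4,-0.8,-1.2,-1.2],"dy":[0,0,0,0],"dz":[0.3,0.6,0.8,0.8],"rx":[0,0,0,0],"ry":[0,0,0,0],"rz":[0,0,0,0]}' | python3 nudge.py
```

```text
clock: 12.2
tcp_pos: [0.5447, 0.3105, 0.0564]
orientation: [0.299, -0.112, 0.947, 0.035]
wrist_force: [-1.6, -1.0, 2.1]
finger_gap: 0.0249
grip_force: 1.3
clock: 12.7
tcp_pos: [0.5516, 0.3122, 0.0564]
orientation: [0.299, -0.112, 0.947, 0.035]
wrist_force: [-1.0, -0.0, 0.7]
finger_gap: 0.025
grip_force: 1.0
```

```bash
python3 mos.py push
```

```text
(no output)
```

View pics/push.png

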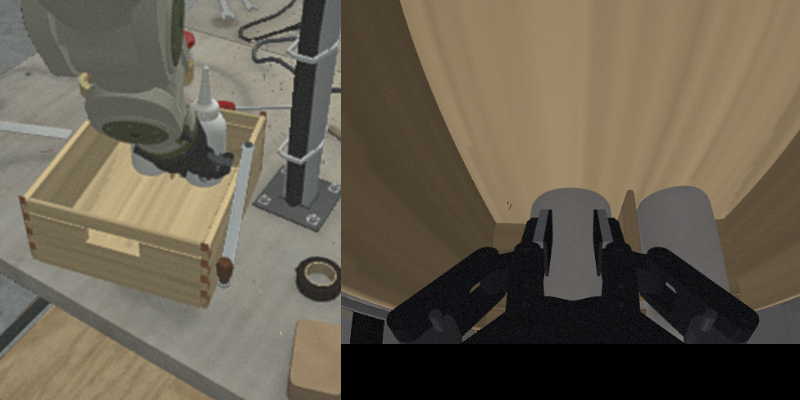

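Both tips bear on the body at about (545,250) and (600,250), with the bottle upright. I creep on until it meets the wall.

```bash
echo '{"dx":[-0.32,-0.66,-0.66],"dy":[0,0,0],"dz":[0.22,0.46,0.46],"rx":[0,0,0],"ry":[0,0,0],"rz":[0,0,0]}' | python3 nudge.py
```

```text
clock: 13.18
tcp_pos: [0.5542, 0.3127, 0.056]
orientation: [0.298, -0.112, 0.947, 0.035]
wrist_force: [-8.0, -3.0, 5.6]
finger_gap: 0.0246
grip_force: 4.5
```

Converted, -0.0033 m is -0.66, 0.0023 m is 0.46.

```bash
echo '{"dx":[-0.32,-0.66,-0.66],"dy":[0,0,0],"dz":[0.22,0.46,0.46],"rx":[0,0,0],"ry":[0,0,0],"rz":[0,0,0]}' | python3 nudge.py
```

```text
clock: 13.55
tcp_pos: [0.5549, 0.3127, 0.0545]
orientation: [0.295, -0.113, 0.948, 0.034]
wrist_force: [-20.6, -8.1, 15.3]
finger_gap: 0.025
grip_force: 12.0
```

It is hard against the wall (force rises to 27 N with almost no travel). I retreat.

Converted, -0.16 m is -32, -0.11 m is -22.

```bash
echo '{"dx":[0.6,1.4,2.4,4,6,6,6,6],"dy":[0,0,0,0,0,0,0,0],"dz":[-0.4,-1,-1.8,-3,-4.2,-12,-22,-32],"rx":[0,0,0,0,0,0,0,0],"ry":[0,0,0,0,0,0,0,0],"rz":[0,0,0,0,0,0,0,0]}' | python3 nudge.py
echo '{"dx":[0,0,0,0,0,0],"dy":[0,0,0,0,0,0],"dz":[-10,-16,-20,-20,-20,-20],"rx":[0,0,0,0,0,0],"ry":[0.5,1.25,2,2.5,3.03,3.03],"rz":[0,0,0,0,0,0]}' | python3 nudge.py
python3 - <<'E'
from h import *
c=env.read_camera("top"); crop(c,(215,155,365,255),"b4")
m=cv2.imread("pics/b4.png"); sc=cv2.imread("pics/b4.png")
b=env.read_camera("top")["image"][150:370,200:460]
a=env.read_camera("scene")["image"][120:330,190:400]
o=np.zeros((600,800,3),np.uint8); o[:300,:450]=cv2.resize(m,(450,300))[:,:,::-1]; o[300:,:350]=cv2.resize(a,(350,300)); o[300:600,350:705]=cv2.resize(b,(355,300))
cv2.imwrite("pics/state.png",o[:,:,::-1])
E
```

```text
clock: 14.55
tcp_pos: [0.4444, 0.2863, 0.1708]
orientation: [0.298, -0.112, 0.947, 0.035]
wrist_force: [0.9, -0.0, 0.0]
finger_gap: 0.0253
grip_force: 0.0
clock: 15.3
tcp_pos: [0.3912, 0.2736, 0.2513]
orientation: [0.002, -0.117, 0.993, -0.0]
wrist_force: [0.2, 0.3, -0.3]
finger_gap: 0.025
grip_force: 0.0
b4 scale 5.333333333333333
```

View pics/state.png

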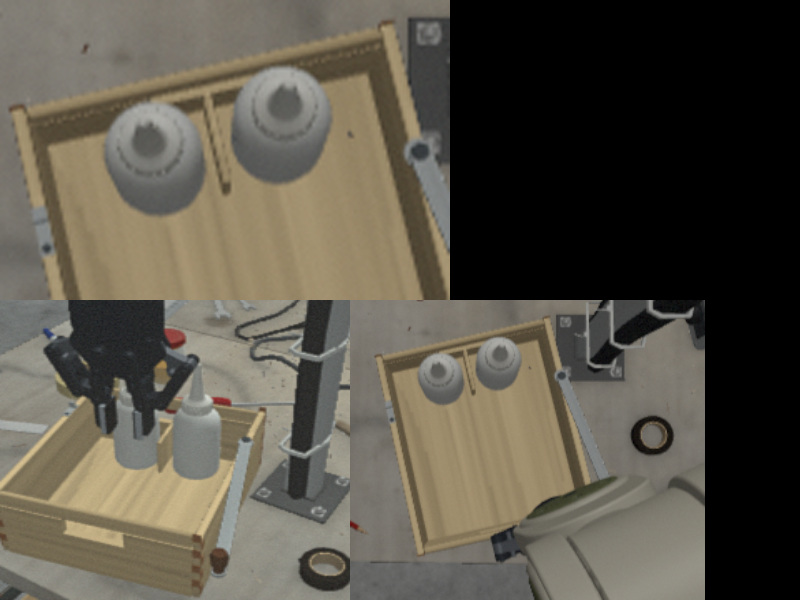

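Both bottles now sit at the end wall, feet at (155,210) and (280,180) in the top crop, either side of the divider (222,190). Now the keeper.

Run:
```python
from h import *
print(env.get_state()["joint_pos"].round(3))
pv=caddy(.052,-.1145); k=np.array([.3633,.1577,0]); d=k-pv; th=np.arctan2(d[1],d[0]); print(pv,np.linalg.norm(d),"theta",th%(2*np.pi)-YAW-np.pi/2)
R=down(111.5)
go([*k[:2],.19],R); go([*k[:2],.134],R)
```

```text
[ 4.440e-01  1.180e-01 -2.060e-01  1.242e+00 -1.000e-03  2.080e-01]
[0.57558388 0.24180841 0.        ] 0.22833894092849463 theta 1.7175287991488744
row [0.0529, -0.1064, 0.0586] [-0.0, 0.006, -0.14]
row [0.0532, -0.1064, 0.1146] [-0.0, 0.006, -0.14]
```

Units first: shifts go in units of 5 mm and turns go in units of 0.2 rad. So 0.1146 m is 22.92, -0.1064 m is -21.28, -0.14 rad is -0.7.

```bash
echo '{"dx":[4,8,10.6,10.6,10.6,10.6,10.6,10.6],"dy":[-8,-16,-21.28,-21.28,-21.28,-21.28,-21.28,-21.28],"dz":[0,4,8,12,17,21,22.92,22.92],"rx":[0,0,0,0,0,0,0,0],"ry":[0,0,0,0,0,0,0,0],"rz":[-0.35,-0.7,-0.7,-0.7,-0.7,-0.7,-0.7,-0.7]}' | python3 nudge.py 0.05 20
echo '{"dx":[0,0,0,0,0],"dy":[0,0,0,0,0],"dz":[0,0,0,0,0],"rx":[0,0,0,0,0],"ry":[0,0,0,0,0],"rz":[0,0,0,0,0]}' | python3 nudge.py 0.0 20
python3 - <<'E'
from h import *
p,R0=pose(); pv=caddy(.052,-.1145); d=p-pv; print("r",np.hypot(d[0],d[1]))
th0=(np.arctan2(d[1],d[0])%(2*np.pi))-YAW-np.pi/2; print("th",th0)
for th in np.linspace(th0,0,21)[1:]:
    a=th+YAW+np.pi/2; t=pv+.229*np.array([np.cos(a),np.sin(a),0]); t[2]=p[2]
    print(round(th,2),R0.inv().apply(t-p).round(3).tolist(),round(th0-th,2))
E
```

```text
clock: 16.45
tcp_pos: [0.3633, 0.1579, 0.1373]
orientation: [0.003, -0.187, 0.982, 0.0]
wrist_force: [-0.5, 0.2, 1.0]
finger_gap: 0.0497
grip_force: 0.0
clock: 17.08
tcp_pos: [0.3647, 0.158, 0.1381]
orientation: [0.003, -0.187, 0.982, 0.0]
wrist_force: [-1.5, 0.3, 5.0]
finger_gap: 0.0157
grip_force: 19.6
r 0.22690871415758704
th 1.7184351227411967
1.63 [0.001, 0.02, -0.0] 0.09
1.55 [-0.001, 0.039, -0.0] 0.17
1.46 [-0.005, 0.058, -0.0] 0.26
1.37 [-0.011, 0.077, 0.0] 0.34
1.29 [-0.018, 0.095, 0.0] 0.43
1.2 [-0.027, 0.113, 0.0] 0.52
1.12 [-0.038, 0.13, 0.0] 0.6
1.03 [-0.049, 0.145, 0.0] 0.69
0.95 [-0.063, 0.16, 0.0] 0.77
0.86 [-0.077, 0.174, 0.0] 0.86
0.77 [-0.092, 0.186, 0.0] 0.95
0.69 [-0.109, 0.197, 0.001] 1.03
0.6 [-0.126, 0.206, 0.001] 1.12
0.52 [-0.144, 0.214, 0.001] 1.2
0.43 [-0.163, 0.22, 0.001] 1.29
0.34 [-0.182, 0.225, 0.001] 1.37
0.26 [-0.201, 0.228, 0.001] 1.46
0.17 [-0.221, 0.23, 0.001] 1.55
0.09 [-0.24, 0.229, 0.001] 1.63
0.0 [-0.26, 0.227, 0.001] 1.72
```

The grip on the knob closes at 15.7 mm. I swing it in arcs, turning the tool with the bar.

Converted, 0.02 m is 4, 0.145 m is 29, 0.69 rad is 3.45.

```bash
echo '{"dx":[0.2,-0.2,-1,-2.2,-3.6,-5.4,-7.6,-9.8],"dy":[4,7.8,11.6,15.4,19,22.6,26,29],"dz":[0,0,0,0,0,0,0,0],"rx":[0,0,0,0,0,0,0,0],"ry":[0,0,0,0,0,0,0,0],"rz":[0.45,0.85,1.3,1.7,2.15,2.6,3,3.45]}' | python3 nudge.py - 30
cat > arc.py <<'E'
from h import *
p,R0=pose(); pv=caddy(.052,-.1145); d=p-pv; print("r",np.hypot(d[0],d[1]))
th0=(np.arctan2(d[1],d[0])%(2*np.pi))-YAW-np.pi/2; print("th",th0)
for th in np.arange(th0-.086,-.06,-.086):
    a=th+YAW+np.pi/2; t=pv+.229*np.array([np.cos(a),np.sin(a),0]); t[2]=p[2]
    print(round(th,2),R0.inv().apply(t-p).round(3).tolist(),round(th0-th,2))
E
python3 arc.py
```

```text
clock: 18.08
tcp_pos: [0.3594, 0.3116, 0.1384]
orientation: [0.005, 0.159, 0.987, 0.001]
wrist_force: [8.7, -3.6, 1.1]
finger_gap: 0.0154
grip_force: 29.5
r 0.227155301222851
th 1.0281578732349939
0.94 [0.001, 0.02, 0.0] 0.09
0.86 [-0.001, 0.039, 0.0] 0.17
0.77 [-0.005, 0.058, 0.0] 0.26
0.68 [-0.011, 0.077, 0.0] 0.34
0.6 [-0.018, 0.096, 0.001] 0.43
0.51 [-0.027, 0.113, 0.001] 0.52
0.43 [-0.038, 0.13, 0.001] 0.6
0.34 [-0.049, 0.146, 0.001] 0.69
0.25 [-0.062, 0.16, 0.001] 0.77
0.17 [-0.077, 0.174, 0.001] 0.86
0.08 [-0.092, 0.186, 0.002] 0.95
-0.0 [-0.108, 0.197, 0.002] 1.03
```

Converted, -0.001 m is -0.2, 0.144 m is 28.8, 0.69 rad is 3.45.

```bash
echo '{"dx":[-0.2,-0.6,-1.4,-2.6,-4,-5.8,-8,-10.2],"dy":[4,7.8,11.6,15.4,19,22.4,25.8,28.8],"dz":[0,0,0,0,0,0,0,0],"rx":[0,0,0,0,0,0,0,0],"ry":[0,0,0,0,0,0,0,0],"rz":[0.45,0.85,1.3,1.7,2.15,2.6,3,3.45]}' | python3 nudge.py
python3 arc.py
```

```text
clock: 19.08
tcp_pos: [0.4511, 0.4317, 0.1383]
orientation: [0.003, 0.483, 0.876, 0.002]
wrist_force: [2.1, -4.0, 2.8]
finger_gap: 0.0152
grip_force: 29.7
r 0.22703484026062132
th 0.3498564533509183
0.26 [0.001, 0.02, 0.0] 0.09
0.18 [-0.001, 0.039, 0.0] 0.17
0.09 [-0.005, 0.059, 0.0] 0.26
0.01 [-0.01, 0.077, 0.0] 0.34
```

Converted, 0.077 m is 15.4, 0.074 m is 14.8, 0.34 rad is 1.7.

```bash
echo '{"dx":[0,-0.4,-1.2,-1.8,-2,-2.2,-2.2],"dy":[4,7.8,11.6,13.8,14.8,15.4,15.4],"dz":[0,0,0,0,0,0,0],"rx":[0,0,0,0,0,0,0],"ry":[0,0,0,0,0,0,0],"rz":[0.45,0.85,1.25,1.5,1.6,1.7,1.7]}' | python3 nudge.py
python3 arc.py
```

```text
clock: 19.95
tcp_pos: [0.5214, 0.4623, 0.1384]
orientation: [0.003, 0.623, 0.782, 0.001]
wrist_force: [2.2, -5.3, 2.8]
finger_gap: 0.0155
grip_force: 29.6
r 0.2270951651759598
th 0.010612989991080068
```

```bash
echo '{"dx":[0,0,0],"dy":[0.4,0.8,0.8],"dz":[0,0,0],"rx":[0,0,0],"ry":[0,0,0],"rz":[0,0,0]}' | python3 nudge.py
```

```text
clock: 20.32
tcp_pos: [0.5237, 0.4629, 0.1383]
orientation: [0.002, 0.623, 0.782, -0.0]
wrist_force: [-1.6, -6.0, 4.4]
finger_gap: 0.0154
grip_force: 29.8
```

Converted, 0.004 m is 0.8, 0.002 m is 0.4.

```bash
echo '{"dx":[0,0,0],"dy":[0.4,0.8,0.8],"dz":[0,0,0],"rx":[0,0,0],"ry":[0,0,0],"rz":[0,0,0]}' | python3 nudge.py
```

```text
clock: 20.7
tcp_pos: [0.524, 0.463, 0.1382]
orientation: [0.0, 0.623, 0.783, -0.003]
wrist_force: [-11.9, -9.1, 9.2]
finger_gap: 0.0156
grip_force: 30.4
```

```bash
echo '{"dx":[0,0,0,0],"dy":[-0.6,-0.6,-0.6,-0.6],"dz":[0,0,0,0],"rx":[0,0,0,0],"ry":[0,0,0,0],"rz":[0,0,0,0]}' | python3 nudge.py 0.04 20
echo '{"dx":[0,0,0,0,10,20,20,20],"dy":[0,0,0,0,0,0,0,0],"dz":[-2,-5,-10,-16,-20,-20,-20,-20],"rx":[0,0,0,0,0,0,0,0],"ry":[0,0,0,0,0,0,0,0],"rz":[0,0,0,0,0,0,0,0]}' | python3 nudge.py
python3 - <<'E'
from h import *
a=env.read_camera("scene")["image"][120:330,190:400]; b=env.read_camera("top")["image"][150:350,200:420]
a=cv2.resize(a,(400,400),interpolation=cv2.INTER_CUBIC); b=cv2.resize(b,(400,364),interpolation=cv2.INTER_CUBIC); m=np.zeros((400,800,3),np.uint8); m[:,:400]=a; m[:364,400:]=b
cv2.imwrite("pics/final.png",m[:,:,::-1])
E
```

```text
clock: 21.2
tcp_pos: [0.5256, 0.4652, 0.1384]
orientation: [0.002, 0.623, 0.782, 0.002]
wrist_force: [-0.1, 0.3, 0.4]
finger_gap: 0.0399
grip_force: 0.0
clock: 22.2
tcp_pos: [0.5024, 0.5623, 0.239]
orientation: [0.002, 0.623, 0.783, 0.002]
wrist_force: [0.2, -1.0, -0.4]
finger_gap: 0.0404
grip_force: 0.0
```

View pics/final.png

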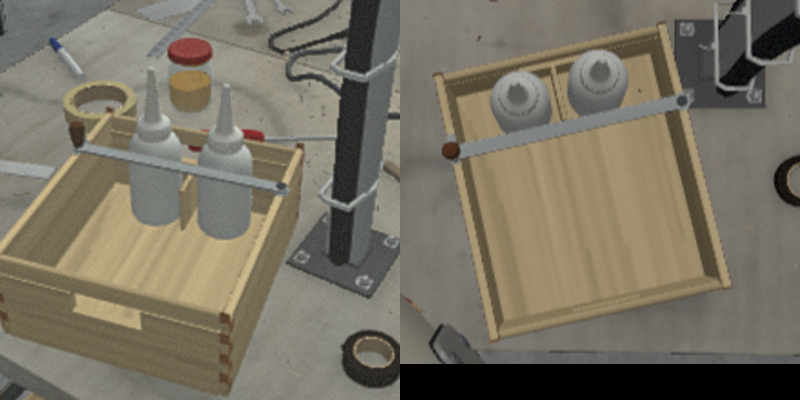

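The bar lies straight across, from (682,100) to (452,150) in the top view, resting at both walls. Both bottles stand upright behind it and the arm is clear, so I hand in.

```bash
python3 -c "
from workcell import env
print(env.hand_in())"
```

```text
the job is handed in; nothing more can be done
None
```

Handed in at about 22 s: the fallen bottle stands upright in the free bay against the end wall and the keeper bar is shut across both bottles, though the nozzle slipped from the grip on the way in and I pushed the standing bottle the last 20 mm.

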